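Clamp a specimen block in the block vise

ROBOT

A 7-joint arm with a two-finger parallel gripper is mounted at the origin on the work surface. World frame = base frame: x ahead of the robot, y to its left, z up, the work surface at z = 0. Lengths are in m, angles in rad, forces in N, time in s.
With the tool pointing down it reaches from about 0.4 to 0.85 m from the base axis. Payload 4.5 kg.
Tool frame: the origin (TCP) lies on the centre line of the jaws, within the pads' length; the fingertips stand 14 mm ahead of it and the grasp point (between the pads) lies 5 mm behind it (r.tcp_to_tips is the z of the fingertips in the tool frame, in m); z points along the fingers, y is the direction in which the jaws open and shut (so a half turn about z gives the same grasp; the last joint's range is limited). The gripper opens to 88 mm and grips with 3 to 60 N. Pads are 18 mm wide; open, the fingers measure 123 mm over their backs; the gripper's body (75 mm by 187 mm) begins 45 mm behind the grasp point.
Start: joints at [1.158, 0.689, -0.195, 1.565, 0.157, 0.902, -0.215], TCP at [0.27, -0.564, 0.253] pointing down, gripper open.
Joint ranges: [-3.01, 3.01], [-0.46, 2.08], [-1.47, 1.51], [0.13, 2.56], [-1, 4.14], [0.04, 2.09], [-2.66, 2.66]. Speed limits (rad/s): [2.57, 2.57, 3.14, 3.14, 3.14, 3.14, 3.14].

INTERFACE

Orientations are given as a unit quaternion [x, y, z, w].
In Python, from plant import r, viewer gives the robot as it stands.
- The arm moves only by the shell command python3 -m inch 'ROWS' [FORCE]. ROWS is JSON, a list of rows, each a list of 3 entries, a list of its own where there are three numbers: the closure, from 0 (fully open) to 1 (shut), then the shift along the tool's x, y, z in cm, then the turn about the tool's z in degrees. In form: [[fingers, [x, y, z], yaw], ...]. A call has 1 to 20 rows; each row is the pose to reach, as a shift and turn from the pose commanded when the call began, along the tool's axes at that moment; what a row does not reach only later rows make up. A row lasts 1/10 s, in which the tool goes at most 50 mm and 8.59 degrees, less where a joint would pass 70% of its speed; a pose out of reach is approached as far as the arm can. A call with a gripper value outside its range is refused whole. The fingers move at their own pace and stop on an object; FORCE is the grip in N (left out, the last holds). Time passes only in rows, so rows that repeat a pose let the fingers close. It gives the time, the measured TCP pose, the force and the opening at its end, in the units of the state.
- r.get_state(): the state, without advancing time (a new reading comes with each control period).
- viewer.snapshot(name): name is "side" or "top"; returns the picture (480x640x3 uint8, red, green, blue); there is no depth.
- viewer.camera_params(name): a dict with "intrinsics" (3x3 intrinsics, pixels), "k1" (the pictures are not rectified: a ray, as slopes to the right and down, at radius r is drawn at 1 + k1 r^2 times it, then the intrinsics apply), "world_to_cam" (4x4, takes a point from world to camera coordinates). Camera axes: x right, y up, looking along -z (the intrinsics and any distortion apply to the point x, -y, -z); pixel columns grow to the right and rows downward; lengths in m; the calibration is good to about 2 mm. A picture is of the moment at which its call begins. camera_params takes no time and is no camera call.
- r.finish_job(): hands the job in, once; it reports no verdict.
Trained networks look in the newest picture that a camera, given by its name, has taken for a name from the list of things; names that differ only in an ending like _2 or _b are one class to them, and where a whole thing is asked for, a point or a joint stands for the part that bears it (a point fixed in the world has none). Each returns a list of dicts, best first, with "p" (0 to 1); they miss things now and then, are a little off and sometimes report something else, mostly with a low value. They report only what shows in the picture. A call takes as long as a camera call. They do not tell look-alikes from the thing itself.
- viewer.outline_of(camera, name): "pixels" (480x640 bool, what is visible of it) and "bbox" ([left, top, width, height] in pixels, round what is visible of it).
The state is a dict: "clock": time; "q": joint angles; "qd": joint speeds; "joint_torque": joint torques, N m; "tool_pos": TCP position; "eef_rot": TCP orientation; "contact_force": force on the tool from outside, world axes, zero at the start; "moment": the same for the moment, N m; "opening": opening from 0.0 (shut) to 1.0 (fully open).
Only numpy, scipy, OpenCV 4.12 (cv2) and the standard library are available. Lean on these libraries where they do the work, as an engineer would, in place of code of your own. Each camera call takes 0.05 s, during which the arm holds its last target.

TASK

Stand the tall rectangular resin specimen block upright and centred between the jaws of the small block vise, down on the vise's floor, and let go of it. Then take the T-handle and turn it clockwise until you feel the rising resistance that shows the block is firmly clamped, but do not overtighten, for the resin cracks; leave the block clamped and the handle free, and leave the other things where they are.

Things in the scene. Friction and masses are not known exactly. Their poses are not given: they have to be found in the camera images.
- block: The cream cast-resin block to be clamped: plain upright prism, tallest of the cream castings, 56 mm tall (z), 40 mm wide (its y), about 29 mm thick (its x; cast, within 1 mm), 75 g, small brown patch on top. Starts standing on the bench. Origin: centre of its underside. It goes in with its x along the vise's x, either way round. Gripped across its width near the top, the fingers clear the jaws.
- vise: Grey block vise, bolted down. Origin: centre of its underside, on the bench; x runs from the handle end to the end stop, z up. Base 215 x 80 mm (x -112 to +103 mm), flat top 24 mm above the bench: the floor the block stands on. A housing (x -98 to -48 mm, 56 mm wide, top 54 mm above the bench) carries the upright screw with the T-handle.
- seat (a point): Point on the vise's floor (24 mm above the bench), at x = +16 mm, y = 0 in the vise, axes as the vise's: about midway between jaw and end stop; stand the block here. The steel end stop, 44 mm wide, 24 mm high, is bolted down differently in each set-up, its face 17.3 to 21.3 mm beyond this point. The jaw's face starts 17.5 to 21 mm before it, so the gap is 35 to 42 mm.
- jaw: The movable steel jaw of the vise: a face plate 36 mm wide, 24 mm high, 25 mm thick with its carriage, on which it is sprung: it gives 1 mm for every 18 N or so. Origin: lower edge of its gripping face, mid-width, on the vise's floor; x points at the end stop, the way it moves to close.
- handle (a joint): T-handle's turn, rad, 0 to 4.4, clockwise from above; closes the jaw 5 mm per rad; starts at 0 to 0.7 (0: bar along vise y). Free turning takes 0.16 N m; with the block pinched each N of clamping adds 0.005 N m, and 0.1 rad adds 7 N. Firm from 10 N, cracks above 50 N; aim at 25 N. It stays where left: at rest friction holds up to 0.16 N m either way, so judge the change from free turning.
- handle_grip (a point): Centre of the T-handle's cross-bar, on the screw's upright axis, 92 mm above the bench, at x = -73 mm in the vise. The bar, a steel rod 12 mm thick, 98 mm long over its 17 mm end balls, runs along this frame's x. Below it a 10 mm stem goes down 36 mm to the housing. It does not rise or sink when turned. Pinch it across the bar from above, on the axis.
- puck: Bystander: round cream resin casting, 40 mm across, 22 mm high. Origin: centre of its underside.
- stub: Bystander: small cream resin cube-like casting, 22 x 22 x 24 mm. Origin: centre of its underside.
- dish: Bystander: closed round culture dish, 92 mm across, 16 mm high. Origin: centre of its underside.
- amber: Bystander: amber glass jar, 68 mm across, 130 mm high. Origin: centre of its underside.
- clear: Bystander: clear glass bottle, 60 mm across, 120 mm high. Origin: centre of its underside.
- tweezers: Bystander: steel tweezers lying flat, 110 mm long. Origin: centre, on the bench.
There are look-alikes about, which are no part of the job. What is shaped like the vise but green or red is not meant.

How it is judged:
By the outcome, as a careful person would: the job done as asked, in the order asked, and still so for the second after the job is handed in, with the robot touching nothing.
It also fails if it takes over 72 s, if anything falls off the work surface, if the arm or the gripper's body presses on something with over 40 N, if the wrist force passes 120 N, or if a joint passes its speed limit or range.

## Working session

There is one attempt and no reset: what is moved stays moved. The work goes in short steps, Python scripts to look and compute and a shell command to move; the robot and the scene stay as the last step left them, time stands still between calls to the robot, and variables do not carry over. Pictures are saved under pics/ and viewed, and the job is handed in when it is done.

```bash
ls; mkdir -p pics
python3 - <<'E'
from plant import r, viewer
import cv2
for n in("side","top"):
    im=viewer.snapshot(n); cv2.imwrite(f"pics/{n}0.png",im[:,:,::-1])
    p=viewer.camera_params(n);print(n,p)
print(r.get_state(), r.tcp_to_tips)
E
```

```text
pics
side {'intrinsics': array([[449.55523334,   0.        , 324.05808682],
       [  0.        , 449.55523334, 238.06381667],
       [  0.        ,   0.        ,   1.        ]]), 'k1': -0.005470526798229329, 'world_to_cam': array([[-0.73551351, -0.67738728,  0.01289791,  0.38809495],
       [ 0.49118225, -0.5200248 ,  0.69879483, -0.29653144],
       [-0.4666475 ,  0.52030826,  0.71520587, -0.9689902 ],
       [ 0.        ,  0.        ,  0.        ,  1.        ]])}
top {'intrinsics': array([[491.75052209,   0.        , 318.94339692],
       [  0.        , 491.75052209, 247.65341113],
       [  0.        ,   0.        ,   1.        ]]), 'k1': -0.0011061719481222118, 'world_to_cam': array([[ 0.0024115 , -0.99998535,  0.0048462 ,  0.03465437],
       [ 0.99867685,  0.00265723,  0.05135653, -0.52737635],
       [-0.05136866,  0.00471594,  0.99866862, -1.17226069],
       [ 0.        ,  0.        ,  0.        ,  1.        ]])}
{'clock': 0.1, 'q': array([ 1.15781124,  0.68988291, -0.19451877,  1.56624668,  0.15730056,
        0.90248154, -0.21509563]), 'qd': array([-0.00048367, -0.00296165, -0.00100775, -0.00142333, -0.00112376,
       -0.00029479, -0.00012909]), 'joint_torque': array([-2.74147933e-03, -5.28494954e+01, -1.27152644e+00, -1.53834218e+01,
       -5.26591949e-02,  2.08978767e-03,  4.43163219e-05]), 'tool_pos': array([ 0.26977022, -0.56317902,  0.25199914]), 'eef_rot': array([ 9.75142203e-01,  2.21578476e-01, -2.38248340e-04, -7.78306676e-04]), 'contact_force': array([ 0.05593257,  0.33872172, -0.01611802]), 'moment': array([-0.02729815,  0.01120077, -0.03926794]), 'opening': 1.0038537426922534} 0.014
```

View pics/side0.png

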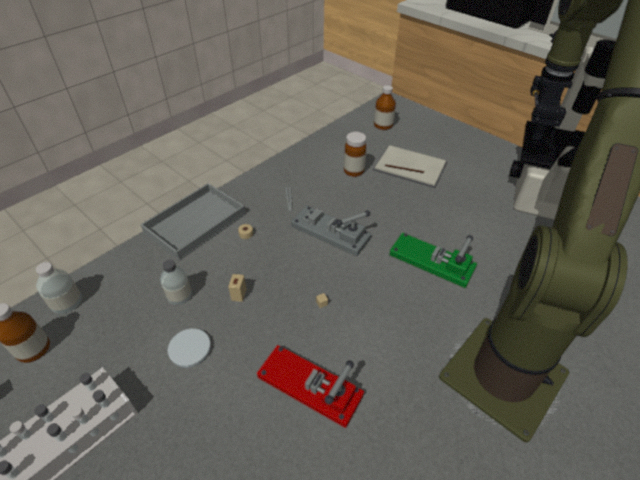

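View pics/top0.png

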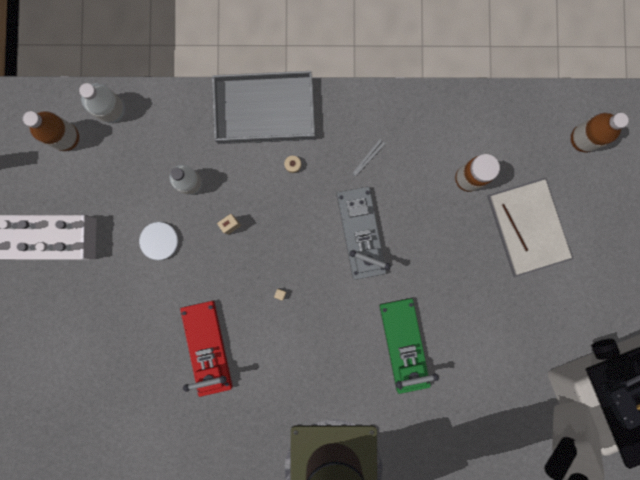

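The grey vise is at top (362,232) and side (330,230). The block with the brown patch is at top (228,224) and side (237,288). Next I'll get outlines and enlarged crops.

```bash
cat > h.py <<'E'
import numpy as np, cv2
from plant import r, viewer
P={n:viewer.camera_params(n) for n in("side","top")}
def proj(n,X):
    p=P[n];X=np.atleast_2d(X);T=p["world_to_cam"];c=X@T[:3,:3].T+T[:3,3]
    s=np.c_[c[:,0]/-c[:,2],-c[:,1]/-c[:,2]];s=s*(1+p["k1"]*(s**2).sum(1,keepdims=True))
    K=p["intrinsics"];return s*[K[0,0],K[1,1]]+K[:2,2]
def pix2plane(n,uv,z):
    p=P[n];K=p["intrinsics"];d=(np.array(uv,float)-K[:2,2])/[K[0,0],K[1,1]]
    s=d.copy()
    for _ in range(5): s=d/(1+p["k1"]*(s@s))
    T=p["world_to_cam"];R=T[:3,:3];C=-R.T@T[:3,3];v=R.T@np.array([s[0],-s[1],-1])
    return C+v*(z-C[2])/v[2]
def crop(n,c,w,h,f,name,im=None,draw=None):
    im=viewer.snapshot(n) if im is None else im
    x,y=int(c[0]-w/2),int(c[1]-h/2)
    o=cv2.resize(im[y:y+h,x:x+w],None,fx=f,fy=f,interpolation=cv2.INTER_CUBIC)
    o=np.ascontiguousarray(o[:,:,::-1])
    for pts,col in draw or []:
        q=((np.array(pts)-[x,y]+.5)*f-.5).astype(int)
        cv2.polylines(o,[q],False,col,1,cv2.LINE_AA)
    cv2.imwrite("pics/"+name,o); return im
E
python3 - <<'E'
from h import *
A={}
for n in("side","top"):
    im=viewer.snapshot(n);A[n]=im
    for nm in("block","vise","handle_grip","jaw"):
        for o in viewer.outline_of(n,nm)[:3]:
            m=o["pixels"].astype(np.uint8);y,x=np.nonzero(m)
            print(n,nm,round(o["p"],2),o["bbox"],m.sum(),x.mean().round(1),y.mean().round(1))
            A[f"{n}_{nm}_{int(x.mean())}_{int(y.mean())}"]=m
np.savez("A.npz",**A)
crop("top",(362,232),80,110,5,"tv.png",A["top"]);crop("side",(330,230),110,80,6,"sv.png",A["side"])
a=crop("top",(228,224),50,40,8,"tb.png",A["top"]);crop("side",(237,288),50,40,8,"sb.png",A["side"])
E
```

```text
side block 0.86 [228.0, 274.6, 19.1, 27.1] 388 237.7 287.8
side vise 0.96 [391.2, 231.5, 85.7, 59.5] 2421 434.8 259.0
side vise 0.89 [291.4, 204.5, 80.5, 52.6] 1918 336.4 231.0
side vise 0.79 [252.3, 348.2, 116.1, 75.1] 4376 313.1 384.6
side handle_grip 0.71 [226.5, 277.2, 20.9, 27.3] 363 237.5 288.1
side handle_grip 0.69 [338.6, 207.3, 35.8, 17.2] 198 353.4 218.6
side handle_grip 0.65 [327.4, 361.6, 27.5, 44.3] 291 338.4 383.3
side jaw 0.6 [306.0, 370.6, 10.1, 16.2] 112 310.9 378.7
side jaw 0.43 [327.7, 216.2, 8.1, 15.0] 61 330.5 223.8
top block 0.82 [217.0, 215.2, 20.8, 18.4] 257 228.5 223.5
top vise 0.92 [381.6, 298.2, 55.2, 97.0] 3189 404.6 346.0
top vise 0.78 [337.4, 186.9, 55.5, 93.8] 2766 360.7 236.1
top vise 0.57 [177.5, 302.3, 54.5, 95.3] 3330 205.2 348.9
top handle_grip 0.79 [396.2, 370.2, 44.0, 16.8] 279 416.9 380.0
top handle_grip 0.64 [344.9, 250.3, 43.4, 22.7] 244 368.9 259.3
top handle_grip 0.56 [181.5, 376.3, 43.7, 12.8] 234 205.0 382.7
top jaw 0.66 [349.6, 252.2, 37.4, 15.6] 203 369.8 259.9
top jaw 0.53 [402.4, 341.4, 13.4, 9.8] 100 407.5 348.0
top jaw 0.45 [354.8, 226.4, 18.3, 9.7] 62 361.4 232.5
```

View pics/tv.png

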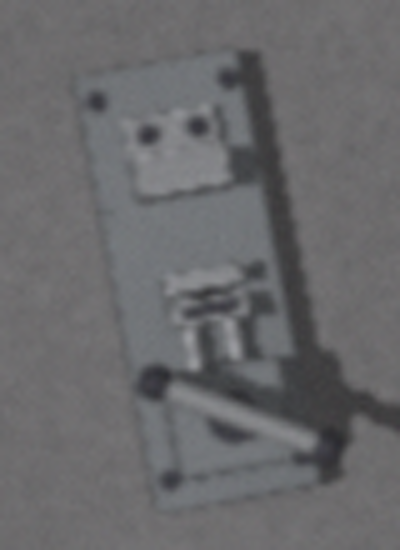

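View pics/sv.png

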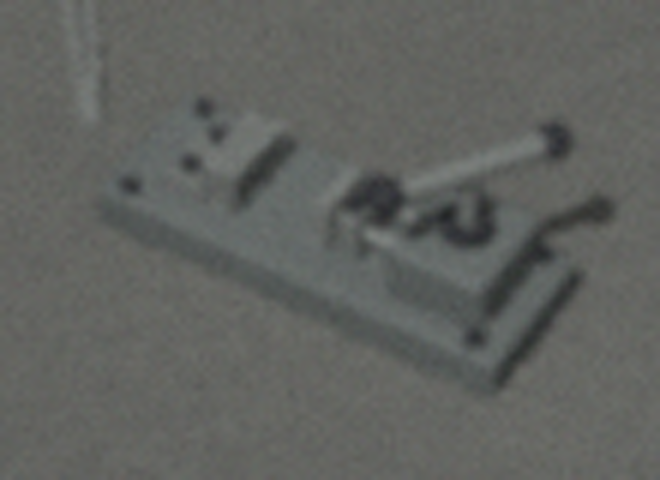

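View pics/tb.png

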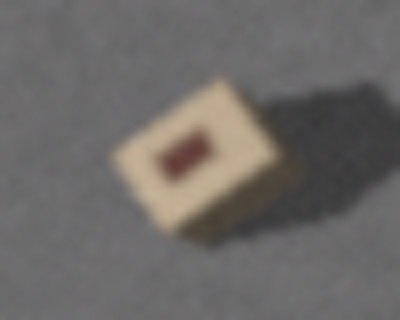

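View pics/sb.png

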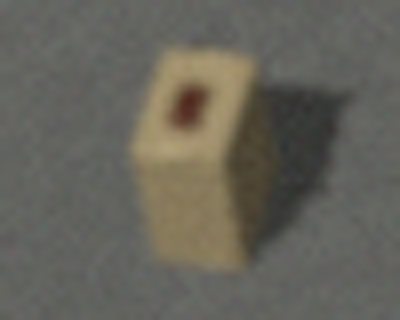

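```bash
cat > fit.py <<'E'
from h import *
from scipy.optimize import least_squares
def px(c,w,h,f,pts): return (np.array(pts)+.5)/f-.5+[int(c[0]-w/2),int(c[1]-h/2)]
def W(p,L): 
    c,s=np.cos(p[2]),np.sin(p[2]);L=np.atleast_2d(L)
    return np.c_[p[0]+c*L[:,0]-s*L[:,1],p[1]+s*L[:,0]+c*L[:,1],L[:,2]]
def fit(obs,p0):
    f=lambda p:np.concatenate([(proj(n,W(p,L))-u).ravel() for n,L,u in obs])
    o=least_squares(f,p0);return o.x,[np.round(proj(n,W(o.x,L))-u,1) for n,L,u in obs]
E
python3 - <<'E'
from fit import *
A=np.load("A.npz")
tv=px((362,232),80,110,5,[(77,75),(243,52),(155,512)]);sv=px((330,230),110,80,6,[(100,190),(580,272),(497,375)])
z=.024
Lt=np.array([[.103,.04,z],[.103,-.04,z],[-.112,.04,z]]);Ls=np.array([[.103,.04,z],[-.112,-.04,z],[-.112,.04,z]])
g=pix2plane("top",(360,233),.024);print(g)
v,res=fit([("top",Lt,tv),("side",Ls,sv)],[g[0],g[1],.1]);print("vise",v,np.degrees(v[2]),res)
print(fit([("top",Lt,tv)],v),fit([("side",Ls,sv)],v))
tb=px((228,224),50,40,8,[(222,78),(112,158),(172,235),(280,158)])
g=pix2plane("top",tb.mean(0),.056)
a,b=.0145,.02;z=.056
Lb=np.array([[a,-b,z],[a,b,z],[-a,b,z],[-a,-b,z]])
b1,res=fit([("top",Lb,tb)],[g[0],g[1],.6]);print("block top only",b1,np.degrees(b1[2]),res)
sb=px((237,288),50,40,8,[(165,50),(255,58),(222,160),(133,158)])
pj=proj("side",W(b1,Lb));print(pj,sb)
np.savez("est.npz",v=v,b=b1)
def box(p,x0,x1,y0,y1,z): return W(p,[[x0,y0,z],[x1,y0,z],[x1,y1,z],[x0,y1,z],[x0,y0,z]])
dv=lambda n:[(proj(n,box(v,-.112,.103,-.04,.04,.024)),(0,255,0)),(proj(n,box(v,-.098,-.048,-.028,.028,.054)),(255,0,0)),
 (proj(n,box(v,.0333,.0333,-.022,.022,.048)),(0,0,255)),(proj(n,box(v,-.0015,-.0015,-.018,.018,.048)),(0,255,255)),
 (proj(n,W(v,[[-.073,-.02,.092],[-.073,.02,.092]])),(255,0,255))]
db=lambda n:[(proj(n,box(b1,-a,a,-b,b,.056)),(0,255,0)),(proj(n,box(b1,-a,a,-b,b,0)),(255,0,0))]
crop("top",(362,232),80,110,5,"tv1.png",A["top"],dv("top"));crop("side",(330,230),110,80,6,"sv1.png",A["side"],dv("side"))
crop("side",(237,288),50,40,8,"sb1.png",A["side"],db("side"))
t=cv2.imread("pics/tv1.png");s=cv2.imread("pics/sb1.png");o=np.zeros((550,800,3),np.uint8);o[:,:400]=t;o[:320,400:]=s;cv2.imwrite("pics/c1.png",o)
E
```

```text
[ 0.5621397  -0.06218266  0.024     ]
vise [ 0.56650325 -0.06395128  0.16592829] 9.506990963254683 [array([[ 0.2,  0.1],
       [-0.2, -0.6],
       [-0.6,  1.1]]), array([[-0.3, -0.6],
       [ 0.5, -0.8],
       [-0.3, -0.1]])]
(array([ 0.56711305, -0.06452327,  0.16881362]), [array([[ 0.3, -0. ],
       [-0.1, -0.9],
       [-0.2,  0.9]])]) (array([ 0.56523249, -0.06253567,  0.16781366]), [array([[-0.3, -0.1],
       [ 0.6, -0.4],
       [-0.2,  0.4]])])
block top only [0.58151662 0.25013148 0.63899856] 36.61192060064254 [array([[ 0.1, -0.2],
       [-0.1, -0. ],
       [-0.2,  0.4],
       [ 0.2, -0.2]])]
[[232.65965343 273.85947203]
 [228.47085005 286.87944178]
 [240.57798642 288.00744664]
 [244.46378968 274.93536031]] [[232.1875 273.8125]
 [243.4375 274.8125]
 [239.3125 287.5625]
 [228.1875 287.3125]]
```

View pics/c1.png

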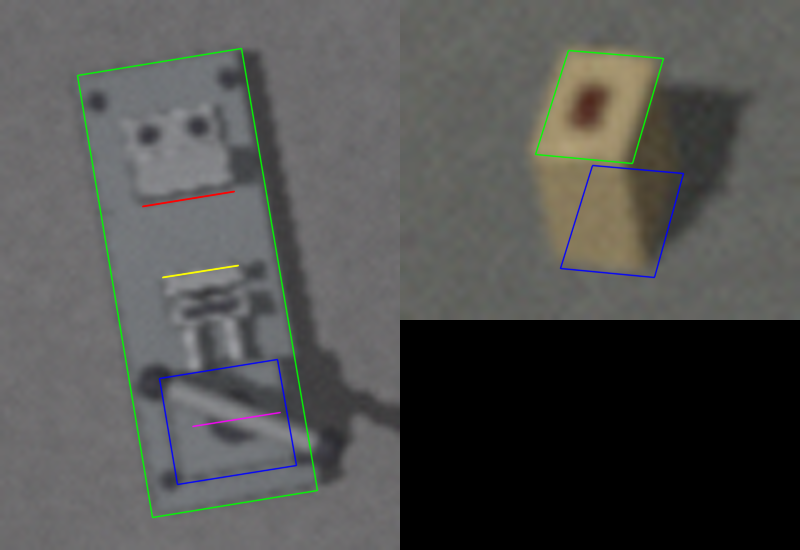

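View pics/sv1.png

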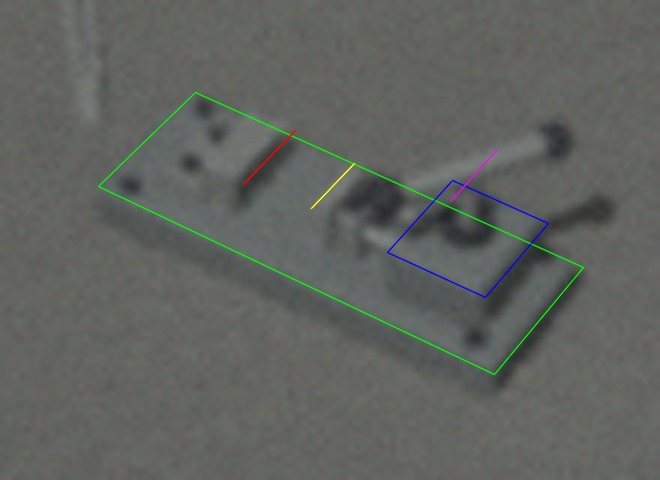

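Vise overlay fits the base to about 1 px, but the handle centre suggests a shift of 2–3 mm along +x. I'll look at contrast-enhanced crops to refine it.

Run:
```python
from h import *
ims={n:np.mean([viewer.snapshot(n).astype(float) for _ in range(4)],0) for n in("top","side")}
np.savez("B.npz",**ims)
for n,c,w,h,f in(("top",(362,232),66,100,6),("side",(332,230),98,72,8)):
    im=np.clip((ims[n]-30)*1.9,0,255).astype(np.uint8)
    crop(n,c,w,h,f,n+"_e.png",im)
```

```text
(no output)
```

View pics/top_e.png

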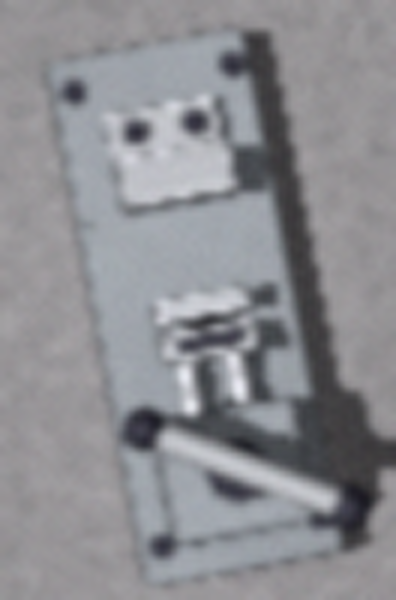

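View pics/side_e.png

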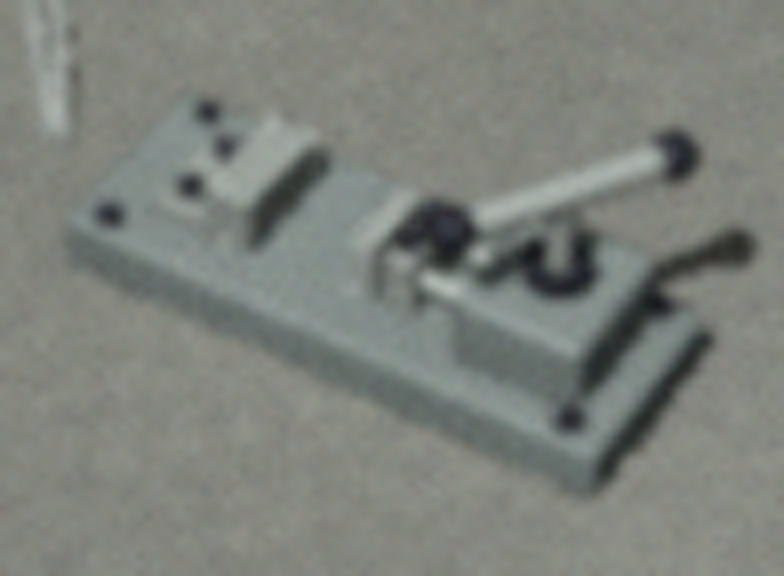

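Run:
```python
from fit import *
B=np.load("B.npz")
T=((362,232),66,100,6);S=((332,230),98,72,8)
tp=px(*T,[(52,65),(240,32),(147,582),(249,465.5),(175,545)]);sp=px(*S,[(70,228),(597,460),(708,330),(557,191.5),(580,362),(652,255)])
z=.024
Lt=np.array([[.103,.04,z],[.103,-.04,z],[-.112,.04,z],[-.073,0,.092],[-.098,.028,.054]])
Ls=np.array([[.103,.04,z],[-.112,.04,z],[-.112,-.04,z],[-.073,0,.092],[-.098,.028,.054],[-.098,-.028,.054]])
ob=[("top",Lt,tp),("side",Ls,sp)]
v,res=fit(ob,[.567,-.064,.166]);print(v,res)
for o in ob: print(fit([o],v))
# free 3D of handle centre, ends by triangulation
bt=px(*T,[(145,428),(353,503)]);bs=px(*S,[(438,230),(677,153)])
for k in(0,1):
    # min bs ordering: left ball in both
    f=lambda X:np.r_[(proj("top",X)[0]-bt[k]),(proj("side",X)[0]-bs[k])]
    o=least_squares(f,[.5,-.06,.09]);print("ball",o.x,o.fun.round(2))
# faces at z=.048 top cam
def loc(n,uv,zz):
    X=pix2plane(n,uv,zz);d=X[:2]-v[:2];c,s=np.cos(v[2]),np.sin(v[2]);return np.round(1e3*np.array([c*d[0]+s*d[1],-s*d[0]+c*d[1]]),1)
for q in px(*T,[(127,212),(237,190)]):print("stop",loc("top",q,.048))
for q in px(*T,[(157,297),(247,288)]):print("jaw",loc("top",q,.048))
for q in px(*S,[(250,213),(325,150)]):print("stop s",loc("side",q,.048))
for q in px(*S,[(362,245),(405,195)]):print("jaw s",loc("side",q,.048))
bn=pix2plane("top",bt[0],.092),pix2plane("top",bt[1],.092);d=bn[0]-bn[1];print("bar yaw",np.degrees(np.arctan2(d[1],d[0])),np.hypot(*d[:2]),(bn[0]+bn[1])/2)
np.savez("est.npz",v=v,b=np.load("est.npz")["b"])
```

```text
[ 0.56845026 -0.06364542  0.18425823] [array([[-0.9, -1.1],
       [ 0.4, -1.5],
       [-0.3,  0.9],
       [-0.8,  0.4],
       [-0. ,  0.4]]), array([[-1.1, -1.2],
       [-0.1,  0.2],
       [ 0.2, -1.6],
       [ 1. ,  0.8],
       [ 0.3, -0.3],
       [ 1.5,  0.6]])]
(array([ 0.56809705, -0.06435762,  0.18551986]), [array([[-0.7, -0.9],
       [ 0.7, -1.4],
       [ 0.1,  1.1],
       [-0.4,  0.6],
       [ 0.3,  0.5]])])
(array([ 0.56857241, -0.06225937,  0.18834861]), [array([[-1.5, -0.9],
       [-0.4,  0.4],
       [-0.1, -1.4],
       [ 0.7,  0.9],
       [ 0. , -0.1],
       [ 1.2,  0.7]])])
ball [ 0.51340701 -0.03809561  0.09323224] [-0.7  -0.83  1.25  0.04]
ball [ 0.48334935 -0.11780131  0.09301664] [ 0.11  0.13 -0.2  -0.  ]
stop [34.1 21.7]
stop [ 34.9 -22.3]
jaw [-0.8 16.3]
jaw [ -3.7 -19. ]
stop s [34.9 23. ]
stop s [ 30.3 -18. ]
jaw s [-5.7 15.7]
jaw s [ -5.  -13.5]
bar yaw 70.28911289132475 0.08280381671906357 [ 0.49762352 -0.07873626  0.092     ]
```

```bash
cat > go.py <<'E'
from h import *
from scipy.spatial.transform import Rotation as Ro
def go(x,y,z,yaw):
    s=r.get_state();R=Ro.from_quat(s["eef_rot"]);M=R.as_matrix()
    cy=np.degrees(np.arctan2(M[1,0],M[0,0]))
    d=M.T@(np.array([x,y,z])-s["tool_pos"])*100
    print("now",s["tool_pos"].round(4),"yaw",cy.round(2),"q7",s["q"][6].round(2),"t",s["clock"],"F",s["contact_force"].round(1),"M",s["moment"].round(3),"op",round(s["opening"],3))
    print("shift cm",d.round(2),"turn",round(-((yaw-cy+180)%360-180),2))
if __name__=="__main__":
    import sys;go(*map(float,sys.argv[1:]))
E
python3 go.py .5815 .250 .18 36.6
```

```text
now [ 0.2701 -0.5637  0.2528] yaw 25.6 q7 -0.22 t 1.0 F [ 0.3  0.6 -0.2] M [ 0.038  0.02  -0.039] op 1.001
shift cm [ 63.24 -59.93   7.27] turn -11.0
```

```bash
python3 -m inch '[[0,[3.5,-3.3,0],-2],[0,[7,-6.6,0],-4],[0,[10.5,-10,0.5],-6],[0,[14,-13.3,1],-8],[0,[17.5,-16.6,1.5],-9],[0,[21,-20,2],-10],[0,[24.5,-23.3,2],-11],[0,[28,-26.6,2],-11],[0,[31.6,-30,2],-11],[0,[35,-33.2,2],-11],[0,[38.6,-36.6,2],-11],[0,[42,-40,2.5],-11],[0,[45.6,-43.3,3],-11],[0,[49,-46.6,3.5],-11],[0,[52.6,-50,4],-11],[0,[56,-53.3,4.5],-11],[0,[60,-57,5],-11],[0,[63.2,-59.9,6],-11],[0,[63.2,-59.9,7.3],-11],[0,[63.2,-59.9,7.3],-11]]'; python3 go.py .5815 .250 .12 36.6
```

```text
clock: 3.0
tool_pos: [0.5798, 0.2504, 0.1776]
eef_rot: [0.949, 0.315, -0.002, 0.0]
contact_force: [-0.9, -0.5, -0.5]
opening: 0.997
now [0.5798 0.2504 0.1776] yaw 36.75 q7 -1.51 t 3.0 F [-0.9 -0.5 -0.5] M [-0.036  0.049 -0.002] op 0.997
shift cm [0.14 0.14 5.76] turn 0.15
```

```bash
python3 -m inch '[[0,[0.1,0.1,3],0],[0,[0.1,0.1,6],0],[0,[0.1,0.1,7.5],0],[0,[0.1,0.1,7.5],0]]'
python3 - <<'E'
from h import *
s=r.get_state();M=__import__("scipy.spatial.transform",fromlist=["R"]).Rotation.from_quat(s["eef_rot"]).as_matrix();t=s["tool_pos"]
X=[t+M@np.array(v) for v in([0,-.044,.014],[0,.044,.014])];print(s["tool_pos"])
ims={}
for n in("top","side"):
    pj=proj(n,np.array(X));c=pj.mean(0);ims[n]=crop(n,(232,228) if n=="top" else (237,280),66,60,6,n+"_g.png",draw=[(pj,(0,255,0)),(proj(n,np.array([t+M@[0,0,.014],[t[0],t[1],.056]])),(0,0,255))])
cv2.imwrite("pics/g.png",np.hstack([cv2.imread("pics/top_g.png"),cv2.imread("pics/side_g.png")]))
E
```

```text
clock: 3.4
tool_pos: [0.5814, 0.2471, 0.1031]
eef_rot: [0.95, 0.313, -0.002, 0.001]
contact_force: [-0.1, -0.8, 0.6]
opening: 1.001
[0.58136025 0.24713685 0.10314228]
```

View pics/g.png

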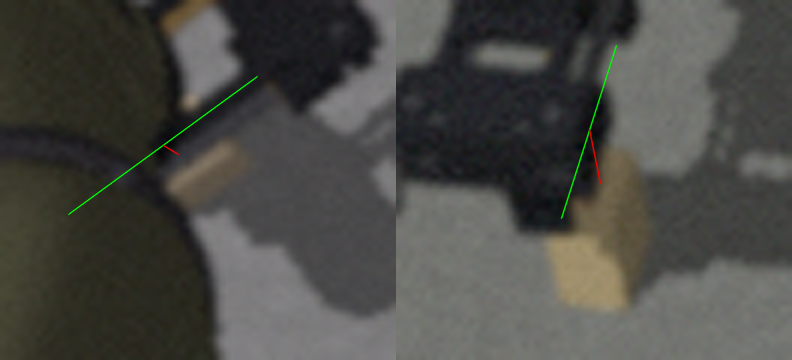

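```bash
python3 go.py .5815 .250 .045 36.6; python3 -m inch '[[0,[0.1,-0.2,2.5],0],[0,[0.1,-0.2,4.5],0],[0,[0.1,-0.2,5.8],0],[0,[0.1,-0.2,5.8],0]]' 20;python3 go.py .5815 .250 .045 36.6
```

```text
now [0.5832 0.2488 0.1056] yaw 36.54 q7 -1.52 t 3.5 F [ 0.2  0.6 -0.5] M [-0.016 -0.009  0.011] op 1.0
shift cm [-0.07 -0.2   6.06] turn -0.06
clock: 3.9
tool_pos: [0.5819, 0.2512, 0.0462]
eef_rot: [0.949, 0.314, -0.001, 0.0]
contact_force: [-0.6, -0.6, -0.1]
opening: 1.001
now [0.5819 0.2512 0.0462] yaw 36.59 q7 -1.53 t 3.9 F [-0.6 -0.6 -0.1] M [-0.055 -0.012  0.01 ] op 1.001
shift cm [-0.1   0.07  0.12] turn -0.01
```

```bash
python3 -m inch '[[0.3,[0,0,0.1],0],[0.5,[0,0,0.1],0],[0.7,[0,0,0.1],0],[0.7,[0,0,0.1],0],[0.7,[0,0,0.1],0],[0.7,[0,0,0.1],0],[0.7,[0,0,0.1],0]]' 20;for i in 1 2 3; do python3 -c "
from h import *
viewer.snapshot('top');s=r.get_state();print(s['tool_pos'].round(4),s['opening'],s['contact_force'].round(1))";done
```

```text
clock: 4.6
tool_pos: [0.5824, 0.2515, 0.0459]
eef_rot: [0.949, 0.314, 0.0, 0.0]
contact_force: [0.2, 0.1, 1.9]
opening: 0.449
[0.5825 0.2515 0.0459] 0.45160597548723874 [0.5 0.1 1.6]
[0.5824 0.2515 0.0459] 0.45689030666104946 [ 0.2 -0.8  1.1]
[0.5824 0.2515 0.0459] 0.4529167136083837 [-0.8 -1.   1.5]
```

```bash
python3 -m inch '[[0.7,[0,0,-3],0],[0.7,[0,0,-7],0],[0.7,[0,0,-10.4],0],[0.7,[0,0,-10.4],0]]' ; python3 go.py .5835 -.061 .15 10.2
```

```text
clock: 5.15
tool_pos: [0.5851, 0.2531, 0.1544]
eef_rot: [0.949, 0.314, 0.005, -0.001]
contact_force: [0.6, -0.0, -1.2]
opening: 0.454
now [0.5851 0.2531 0.1544] yaw 36.58 q7 -1.51 t 5.15 F [ 0.6 -0.  -1.2] M [ 0.049 -0.075  0.011] op 0.454
shift cm [-18.85  25.13   0.31] turn 26.38
```

```bash
python3 -m inch '[[0.7,[-2,2.6,0],3],[0.7,[-4.4,5.8,0],7],[0.7,[-6.8,9,0],11],[0.7,[-9.2,12.2,0],15],[0.7,[-11.6,15.4,0],19],[0.7,[-14,18.6,0],22],[0.7,[-16.4,21.8,0],25],[0.7,[-18,24,0],26.4],[0.7,[-18.8,25.1,0],26.4],[0.7,[-18.8,25.1,0],26.4],[0.7,[-18.8,25.1,0],26.4]]' ; python3 go.py .5835 -.061 .15 10.2;python3 go.py .5835 -.061 .15 10.2;python3 - <<'E'
from h import *
for n,c in("top",(362,232)),("side",(330,215)): crop(n,c,98,96,6,n+"_h.png")
cv2.imwrite("pics/h.png",cv2.resize(np.hstack([cv2.imread("pics/top_h.png"),cv2.imread("pics/side_h.png")]),(800,392)))
E
python3 go.py .5835 -.061 .15 10.2
```

```text
clock: 6.25
tool_pos: [0.5809, -0.0598, 0.1493]
eef_rot: [0.996, 0.09, -0.0, -0.001]
contact_force: [0.2, 0.6, -1.5]
opening: 0.453
now [ 0.5809 -0.0598  0.1493] yaw 10.33 q7 -1.41 t 6.25 F [ 0.2  0.6 -1.5] M [ 0.09   0.074 -0.   ] op 0.453
shift cm [ 0.24  0.16 -0.07] turn 0.13
now [ 0.5809 -0.0598  0.1493] yaw 10.33 q7 -1.41 t 6.25 F [ 0.2  0.6 -1.5] M [ 0.09   0.074 -0.   ] op 0.453
shift cm [ 0.24  0.16 -0.07] turn 0.13
now [ 0.5811 -0.0591  0.1495] yaw 10.42 q7 -1.41 t 6.35 F [ 0.4  0.1 -0.8] M [ 0.064  0.028 -0.001] op 0.455
shift cm [ 0.21  0.23 -0.05] turn 0.22
```

View pics/h.png

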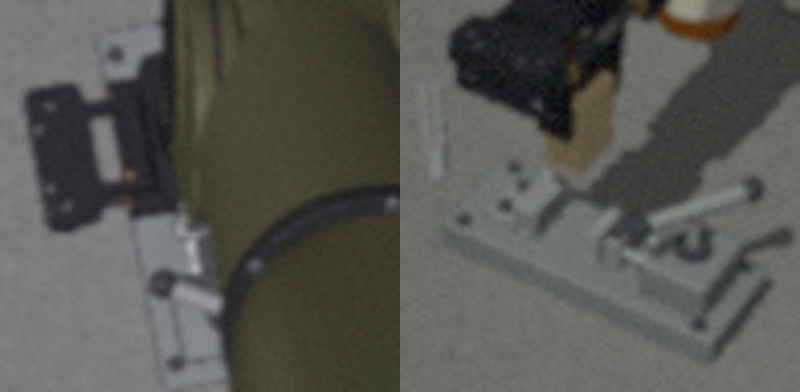

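```bash
python3 -m inch '[[0.7,[0.2,0.1,1.5],0],[0.7,[0.2,0.1,3],0],[0.7,[0.2,0.1,4.2],0],[0.7,[0.2,0.1,4.7],0],[0.7,[0.2,0.1,4.7],0],[0.7,[0.2,0.1,4.7],0]]'
python3 - <<'E'
from h import *
ims=np.mean([viewer.snapshot("side").astype(float) for _ in range(4)],0);np.save("S2.npy",ims)
im=np.clip((ims-25)*1.8,0,255).astype(np.uint8)
crop("side",(325,215),70,60,11,"s2.png",im)
E
python3 go.py .5835 -.061 .10 10.2
```

```text
clock: 6.95
tool_pos: [0.5833, -0.0625, 0.1028]
eef_rot: [0.996, 0.089, 0.0, 0.0]
contact_force: [0.4, -0.9, 0.1]
opening: 0.451
now [ 0.5835 -0.0627  0.1033] yaw 10.19 q7 -1.42 t 7.15 F [-0.5 -0.9 -0.9] M [-0.016 -0.013 -0.019] op 0.45
shift cm [ 0.03 -0.17  0.33] turn -0.01
```

View pics/s2.png

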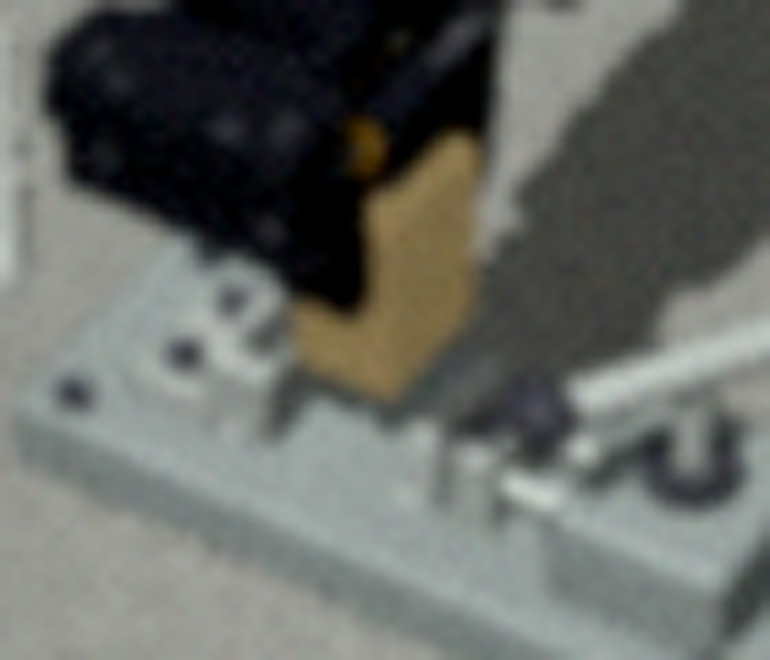

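Run:
```python
from fit import *
S=((325,215),70,60,11)
v=np.array([.56857,-.0630,.180])
def loc(uv,zz,v=v):
    X=pix2plane("side",uv,zz);d=X[:2]-v[:2];c,s=np.cos(v[2]),np.sin(v[2]);return np.round(1e3*np.array([c*d[0]+s*d[1],-s*d[0]+c*d[1]]),1)
for q in px(*S,[(297,360),(390,402),(470,305)]):print("block",loc(q,.0574))
print("floor stop near corner",[loc(q,.024) for q in px(*S,[(270,440)])],"top",[loc(q,.048) for q in px(*S,[(265,372),(270,378)])])
print("jaw near bottom",[loc(q,.024) for q in px(*S,[(430,500)])],"jaw top near",[loc(q,.048) for q in px(*S,[(425,430)])])
s=r.get_state()["tool_pos"];d=s[:2]-v[:2];print("tcp in vise",d@[np.cos(v[2]),np.sin(v[2])]*1e3,d@[-np.sin(v[2]),np.cos(v[2])]*1e3)
```

```text
block [29.2 17.1]
block [ 1.8 17.3]
block [  3.8 -23.6]
floor stop near corner [array([38.2, 15.8])] top [array([39. , 16.7]), array([36.7, 17.9])]
jaw near bottom [array([-7.3, 12. ])] jaw top near [array([-5.7, 12.6])]
tcp in vise 14.726972434147852 -2.35780407308612
```

Run:
```python
from fit import *
ims=np.load("S2.npy");im=np.clip((ims-25)*1.8,0,255).astype(np.uint8)
v=np.array([.5685,-.0622,.180])
def box(p,x0,x1,y0,y1,z): return W(p,[[x0,y0,z],[x1,y0,z],[x1,y1,z],[x0,y1,z],[x0,y0,z]])
g=lambda *a:proj("side",box(*a))
t=r.get_state()["tool_pos"];b=[t[0],t[1],np.radians(10.2)]
D=[(g(v,-.112,.103,-.04,.04,.024),(0,255,0)),(g(v,-.098,-.048,-.028,.028,.054),(255,0,0)),(g(v,.035,.06,-.022,.022,.048),(0,0,255)),(g(v,.035,.06,-.022,.022,.024),(0,0,255)),
(g(v,-.029,-.004,-.018,.018,.048),(0,255,255)),(g(v,-.029,-.004,-.018,.018,.024),(0,255,255)),(g(b,-.0145,.0145,-.02,.02,t[2]-.0459),(255,0,255))]
crop("side",(330,222),80,64,10,"s3.png",im,D)
```

```text
(no output)
```

View pics/s3.png

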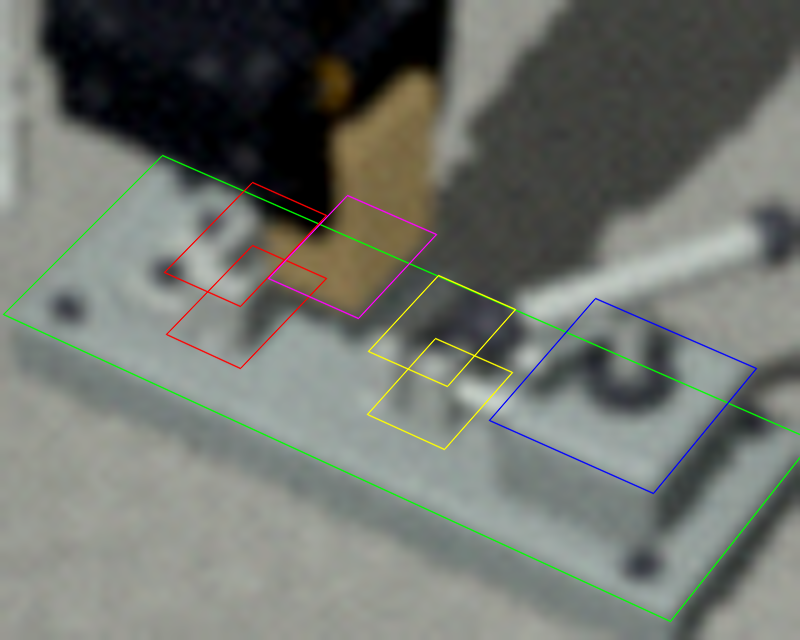

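```bash
python3 -m inch '[[0.7,[0.1,-0.2,0],0],[0.7,[0.1,-0.2,0.8],0],[0.7,[0.1,-0.2,1.6],0],[0.7,[0.1,-0.2,2.4],0],[0.7,[0.1,-0.2,2.9],0],[0.7,[0.1,-0.2,2.9],0],[0.7,[0.1,-0.2,2.9],0]]' ; python3 go.py .5843 -.0604 .07 10.2
```

```text
clock: 7.85
tool_pos: [0.5837, -0.0605, 0.0735]
eef_rot: [0.996, 0.089, -0.0, 0.0]
contact_force: [-0.8, -0.0, -0.5]
opening: 0.45
now [ 0.5837 -0.0605  0.0735] yaw 10.2 q7 -1.42 t 7.85 F [-0.8 -0.  -0.5] M [-0.024  0.064  0.022] op 0.45
shift cm [0.06 0.   0.35] turn 0.0
```

```bash
python3 -m inch '[[0.7,[0.05,0,0.2],0],[0.7,[0.05,0,0.3],0],[0.7,[0.05,0,0.4],0],[0.7,[0.05,0,0.4],0]]' ; python3 go.py .5843 -.0604 .0699 10.2
```

```text
clock: 8.25
tool_pos: [0.5844, -0.0604, 0.0699]
eef_rot: [0.996, 0.089, 0.0, 0.0]
contact_force: [0.2, -0.5, 0.7]
opening: 0.453
now [ 0.5844 -0.0604  0.0699] yaw 10.2 q7 -1.42 t 8.25 F [ 0.2 -0.5  0.7] M [ 0.013 -0.02  -0.049] op 0.453
shift cm [-0.01  0.   -0.  ] turn -0.0
```

```bash
python3 -m inch '[[0.7,[0,0,0.05],0],[0.7,[0,0,0.1],0],[0.7,[0,0,0.1],0]]' ; python3 go.py .5843 -.0604 .0699 10.2
```

```text
clock: 8.55
tool_pos: [0.5844, -0.0603, 0.0698]
eef_rot: [0.996, 0.089, 0.0, 0.0]
contact_force: [-2.1, 0.5, 8.4]
opening: 0.452
now [ 0.5844 -0.0603  0.0698] yaw 10.2 q7 -1.42 t 8.55 F [-2.1  0.5  8.4] M [ 0.068  0.379 -0.013] op 0.452
shift cm [-0.01  0.   -0.01] turn 0.0
```

Contact on the floor at 8 N; releasing.

```bash
python3 -m inch '[[0.7,[0,0,0],0],[0.4,[0,0,0],0],[0.3,[0,0,0],0],[0.3,[0,0,0],0],[0.3,[0,0,0],0],[0.3,[0,0,-1],0],[0.3,[0,0,-3],0],[0.3,[0,0,-6],0],[0.3,[0,0,-10],0],[0.3,[0,0,-12],0],[0.3,[0,0,-12],0]]' ; python3 go.py .5 -.0785 .15 70.3
python3 - <<'E'
from h import *
ims=np.mean([viewer.snapshot("side").astype(float) for _ in range(3)],0);np.save("S4.npy",ims)
crop("side",(325,215),80,64,10,"s4.png",np.clip((ims-25)*1.8,0,255).astype(np.uint8))
E
```

```text
clock: 9.65
tool_pos: [0.5864, -0.0606, 0.1925]
eef_rot: [0.996, 0.089, 0.004, 0.001]
contact_force: [-1.0, -0.3, 0.2]
opening: 0.701
now [ 0.5864 -0.0606  0.1925] yaw 10.18 q7 -1.41 t 9.65 F [-1.  -0.3  0.2] M [0.07  0.012 0.053] op 0.701
shift cm [-8.85  0.22  4.19] turn -60.12
```

View pics/s4.png

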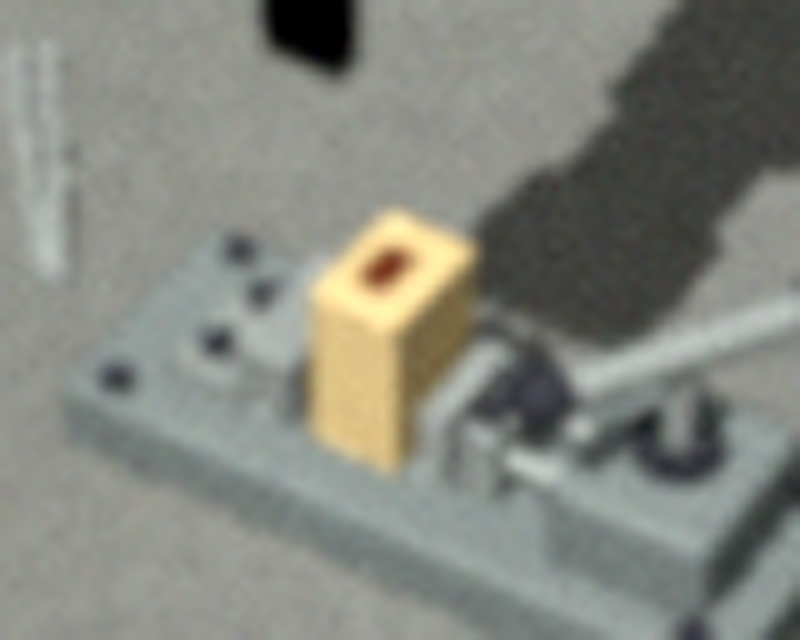

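Run:
```python
from fit import *
ims=np.load("S4.npy");im=np.clip((ims-60)*3,0,255).astype(np.uint8)
S=((325,215),80,64,10)
sp=px(*S,[(400,212),(478,248),(393,330),(313,292),(315,437),(397,470)])
a,b=.0145,.02
L=np.array([[a,-b,.08],[-a,-b,.08],[-a,b,.08],[a,b,.08],[a,b,.024],[-a,b,.024]])
p,res=fit([("side",L,sp)],[.5844,-.0604,.178]);print(p,np.degrees(p[2]),res)
v=np.array([.5685,-.0622,.180])
def box(p,x0,x1,y0,y1,z): return W(p,[[x0,y0,z],[x1,y0,z],[x1,y1,z],[x0,y1,z],[x0,y0,z]])
g=lambda *a:proj("side",box(*a))
D=[(g(v,.035,.06,-.022,.022,.048),(0,0,255)),(g(v,.035,.06,-.022,.022,.024),(0,0,255)),(g(v,-.029,-.004,-.018,.018,.048),(0,255,255)),(g(v,-.029,-.004,-.018,.018,.024),(0,255,255))]
crop("side",(325,221),44,32,18,"s5.png",im,D)
crop("side",(325,221),44,32,18,"s5b.png",im)
```

```text
[ 0.58397325 -0.06058724  0.12948998] 7.419229453874442 [array([[-0.4, -0.5],
       [ 0.5,  0.1],
       [ 0.6, -0. ],
       [-0.2, -0.5],
       [-0.4, -0.1],
       [-0.1,  0.9]])]
```

View pics/s5.png

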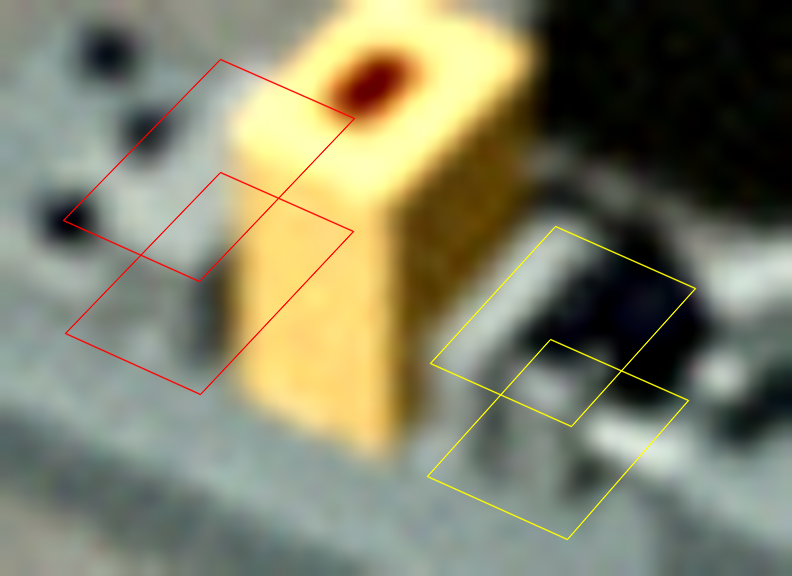

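View pics/s5b.png

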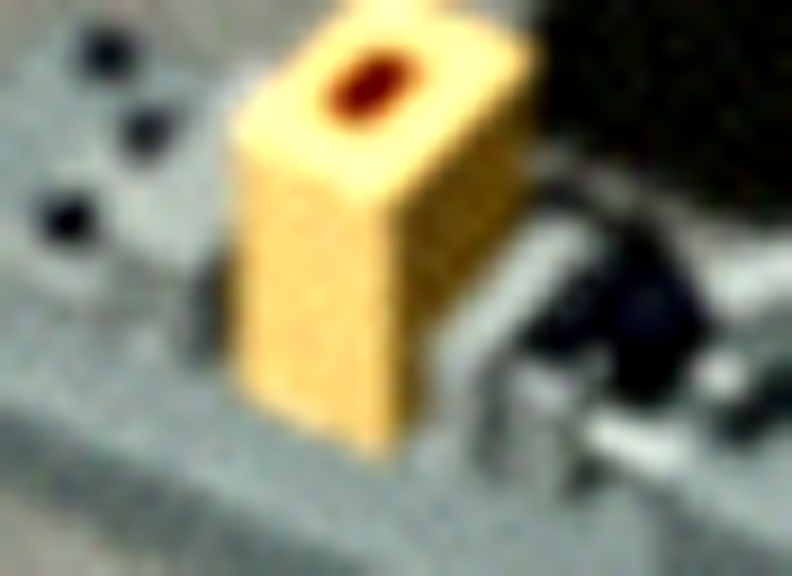

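```bash
python3 -m inch '[[0.3,[0,3,-1],-6],[0.3,[0,7,-2],-14],[0.3,[0,11,-3],-22],[0.3,[0,15,-3],-30],[0.3,[0,19,-3],-38],[0.3,[0,23,-3],-46],[0.3,[0,27,-3],-54],[0.3,[0,31,-3],-60],[0.3,[0,31,-3],-60]]'
python3 - <<'E'
from h import *
ims=np.mean([viewer.snapshot("top").astype(float) for _ in range(4)],0);np.save("T4.npy",ims)
crop("top",(362,232),66,100,6,"t4.png",np.clip((ims-30)*1.8,0,255).astype(np.uint8))
crop("top",(362,224),44,32,18,"t5.png",np.clip((ims-30)*1.8,0,255).astype(np.uint8))
E
python3 go.py .5 -.0785 .15 70.3
```

```text
clock: 10.7
tool_pos: [0.6363, -0.3739, 0.2155]
eef_rot: [0.82, 0.572, -0.003, 0.001]
contact_force: [-0.1, -0.2, -0.0]
opening: 0.699
now [ 0.639  -0.3632  0.2175] yaw 70.29 q7 -0.12 t 10.9 F [-0.1 -0.2 -0.1] M [ 0.014 -0.086 -0.019] op 0.698
shift cm [ 22.1  -22.67   6.85] turn -0.01
```

View pics/t4.png

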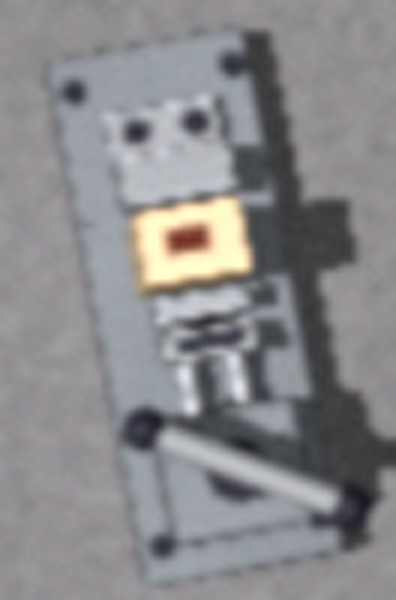

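View pics/t5.png

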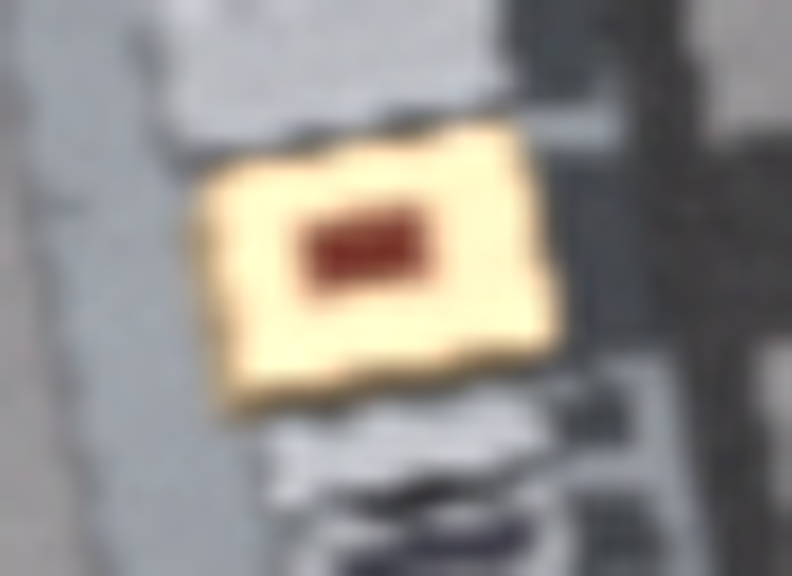

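Run:
```python
from fit import *
S=((362,224),44,32,18)
a,b=.0145,.02
L=np.array([[a,b,.08],[a,-b,.08],[-a,-b,.08],[-a,b,.08]])
p,res=fit([("top",L,px(*S,[(200,175),(518,120),(560,350),(238,385)]))],[.5844,-.0604,.178]);print(p,np.degrees(p[2]),res)
def loc(uv,zz,v=p):
    X=pix2plane("top",uv,zz);d=X[:2]-v[:2];c,s=np.cos(v[2]),np.sin(v[2]);return np.round(1e3*np.array([c*d[0]+s*d[1],-s*d[0]+c*d[1]]),1)
print("stop in block frame",[loc(q,.048) for q in px(*S,[(175,150),(512,95)])])
print("jaw side edges",[loc(q,.048) for q in px(*S,[(268,445),(550,400)])])
```

```text
[ 0.58314945 -0.05861497  0.15440708] 8.846873895515513 [array([[ 0.3, -0.4],
       [-0.1,  0.1],
       [-0.4, -0.2],
       [ 0.2,  0.5]])]
stop in block frame [array([20.8, 20.8]), array([ 21.3, -23.8])]
jaw side edges [array([-19.2,  14.8]), array([-18.9, -22.5])]
```

Both cameras put the block about 2 mm off centre towards +y. It is cheap to correct, so I'll regrasp and shift it.

```bash
python3 go.py .5844 -.0603 .17 10.2; python3 -m inch '[[0.3,[3,-1,0],6],[0.3,[7,-2,0],14],[0.3,[11,-4,0],22],[0.3,[15,-6,0],30],[0.3,[19,-8,0],38],[0.3,[23,-12,1],46],[0.3,[26.5,-15.2,3],54],[0.3,[26.5,-15.2,4.7],60],[0.3,[26.5,-15.2,4.7],60],[0.3,[26.5,-15.2,4.7],60]]'; python3 go.py .5844 -.0603 .12 10.2
```

```text
now [ 0.639  -0.3632  0.2175] yaw 70.29 q7 -0.12 t 10.9 F [-0.1 -0.2 -0.1] M [ 0.014 -0.086 -0.019] op 0.698
shift cm [ 26.66 -15.34   4.84] turn 60.09
clock: 11.9
tool_pos: [0.5859, -0.0644, 0.1721]
eef_rot: [0.996, 0.091, -0.0, 0.0]
contact_force: [0.9, -0.5, -0.9]
opening: 0.698
now [ 0.5859 -0.0644  0.1721] yaw 10.4 q7 -1.43 t 11.9 F [ 0.9 -0.5 -0.9] M [-0.027  0.001  0.032] op 0.698
shift cm [-0.07 -0.43  5.21] turn 0.2
```

```bash
python3 -m inch '[[0.3,[-0.1,-0.2,2],0],[0.3,[-0.1,-0.2,4.5],0],[0.3,[-0.1,-0.2,5.3],0],[0.3,[-0.1,-0.2,5.3],0]]'; python3 go.py .5844 -.0603 .070 10.2
```

```text
clock: 12.3
tool_pos: [0.5845, -0.0641, 0.1184]
eef_rot: [0.996, 0.089, -0.0, 0.0]
contact_force: [-0.2, 0.4, 0.6]
opening: 0.698
now [ 0.5845 -0.0641  0.1184] yaw 10.16 q7 -1.44 t 12.3 F [-0.2  0.4  0.6] M [ 0.026 -0.011  0.01 ] op 0.698
shift cm [ 0.06 -0.38  4.84] turn -0.04
```

```bash
python3 -m inch '[[0.3,[0,-0.3,0.5],0],[0.3,[0,-0.3,2.5],0],[0.3,[0,-0.3,4.2],0],[0.3,[0,-0.3,4.7],0],[0.3,[0,-0.3,4.7],0]]'; python3 go.py .5844 -.0603 .070 10.2
```

```text
clock: 12.8
tool_pos: [0.5841, -0.0599, 0.0719]
eef_rot: [0.996, 0.089, 0.0, 0.0]
contact_force: [0.9, -0.3, 0.6]
opening: 0.698
now [ 0.5841 -0.0599  0.0719] yaw 10.21 q7 -1.45 t 12.8 F [ 0.9 -0.3  0.6] M [ 0.004 -0.029 -0.012] op 0.698
shift cm [0.02 0.04 0.19] turn 0.01
```

Grip, lift 1 mm, shift +2 mm along tool y, lower, release.

```bash
python3 -m inch '[[0.6,[0,0,0],0],[0.6,[0,0,0],0],[0.6,[0,0,0],0],[0.6,[0,0,0],0],[0.6,[0,0,-0.15],0],[0.6,[0,0.1,-0.15],0],[0.6,[0,0.22,-0.15],0],[0.6,[0,0.22,-0.15],0],[0.6,[0,0.22,0],0],[0.6,[0,0.22,0.05],0],[0.6,[0,0.22,0.05],0]]' 20; python3 go.py .5841 -.0620 .072 10.2
```

```text
clock: 13.9
tool_pos: [0.5844, -0.0624, 0.0725]
eef_rot: [0.996, 0.089, 0.0, 0.0]
contact_force: [-1.9, -0.7, 10.3]
opening: 0.45
now [ 0.5844 -0.0624  0.0725] yaw 10.18 q7 -1.45 t 13.9 F [-1.9 -0.7 10.3] M [0.086 0.636 0.008] op 0.45
shift cm [-0.03 -0.04  0.05] turn -0.02
```

```bash
python3 -m inch '[[0.4,[0,0,0],0],[0.3,[0,0,0],0],[0.3,[0,0,0],0],[0.3,[0,0,0],0],[0.3,[0,0,-1],0],[0.3,[0,0,-3],0],[0.3,[0,0,-7],0],[0.3,[0,2,-11],-4],[0.3,[0,6,-13],-12],[0.3,[-2,11,-14],-20],[0.3,[-4,15,-14],-28],[0.3,[-6,19,-14],-36],[0.3,[-8,23,-14],-44],[0.3,[-8,27,-14],-52],[0.3,[-8,28,-14],-60],[0.3,[-8,28,-14],-60],[0.3,[-8,28,-14],-60]]'
python3 - <<'E'
from h import *
ims=np.mean([viewer.snapshot("top").astype(float) for _ in range(2)],0);np.save("T6.npy",ims)
crop("top",(362,240),60,50,13,"t6.png",np.clip((ims-30)*1.8,0,255).astype(np.uint8))
E
python3 go.py .4976 -.0783 .13 70.3
```

```text
clock: 15.6
tool_pos: [0.5552, -0.3507, 0.2115]
eef_rot: [0.819, 0.574, 0.0, -0.0]
contact_force: [0.1, 0.1, -0.3]
opening: 0.7
now [ 0.5557 -0.3497  0.2116] yaw 70.23 q7 -0.17 t 15.7 F [-1.  -0.4  0.4] M [-0.063 -0.1    0.016] op 0.701
shift cm [ 23.57 -14.64   8.18] turn -0.07
```

View pics/t6.png

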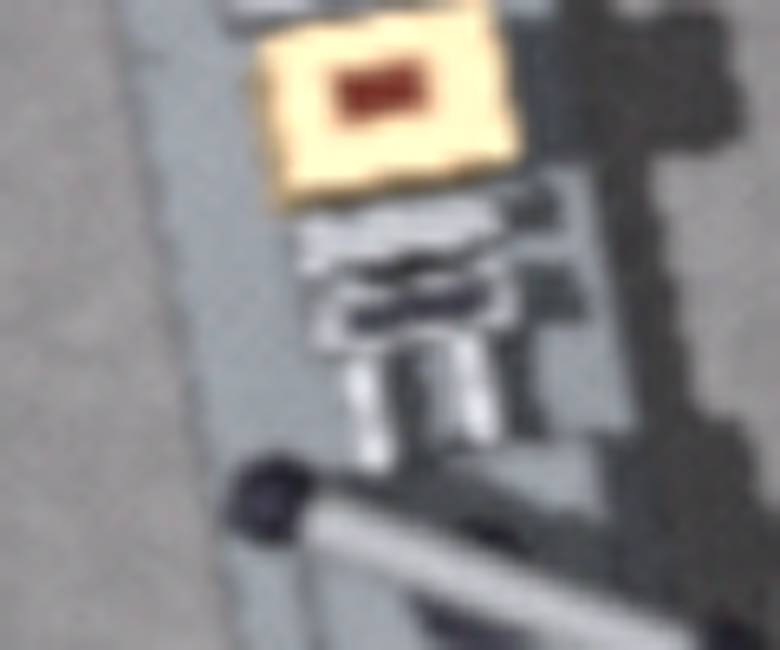

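Run:
```python
from fit import *
S=((332,230),98,72,8)
print(pix2plane("side",px(*S,[(557,191.5)])[0],.092))
```

```text
[ 0.50045123 -0.07744093  0.092     ]
```

```bash
python3 go.py .4994 -.079 .14 70.3; python3 -m inch '[[0.3,[3,-2,0],0],[0.3,[7,-4.5,0],0],[0.3,[11,-7,1],0],[0.3,[15,-9.5,2],0],[0.3,[19,-12,3],0],[0.3,[23,-14.4,5],0],[0.3,[23.5,-14.4,7],0],[0.3,[23.5,-14.4,7],0],[0.3,[23.5,-14.4,7],0]]';python3 go.py .4994 -.079 .087 70.3
```

```text
now [ 0.5557 -0.3497  0.2116] yaw 70.23 q7 -0.17 t 15.7 F [-1.  -0.4  0.4] M [-0.063 -0.1    0.016] op 0.701
shift cm [ 23.57 -14.45   7.18] turn -0.07
clock: 16.6
tool_pos: [0.4994, -0.0819, 0.1416]
eef_rot: [0.818, 0.575, -0.0, 0.0]
contact_force: [0.1, -0.8, 0.1]
opening: 0.705
now [ 0.4994 -0.0819  0.1416] yaw 70.2 q7 -0.73 t 16.6 F [ 0.1 -0.8  0.1] M [-0.003 -0.076  0.072] op 0.705
shift cm [ 0.28 -0.09  5.46] turn -0.1
```

```bash
python3 -m inch '[[0.3,[0.25,-0.1,1],0],[0.3,[0.25,-0.1,3],0],[0.3,[0.25,-0.1,4.8],0],[0.3,[0.25,-0.1,5.4],0],[0.3,[0.25,-0.1,5.4],0]]';python3 go.py .4994 -.079 .087 70.3
python3 - <<'E'
from h import *
ims=viewer.snapshot("side").astype(float)
crop("side",(350,215),80,60,10,"s7.png",np.clip((ims-20)*1.8,0,255).astype(np.uint8))
E
```

```text
clock: 17.1
tool_pos: [0.499, -0.0799, 0.0868]
eef_rot: [0.819, 0.574, -0.0, -0.0]
contact_force: [-0.2, -0.0, 0.8]
opening: 0.7
now [ 0.499  -0.0799  0.0868] yaw 70.12 q7 -0.78 t 17.1 F [-0.2 -0.   0.8] M [-0.043 -0.039 -0.042] op 0.7
shift cm [ 0.1   0.   -0.02] turn -0.18
```

View pics/s7.png

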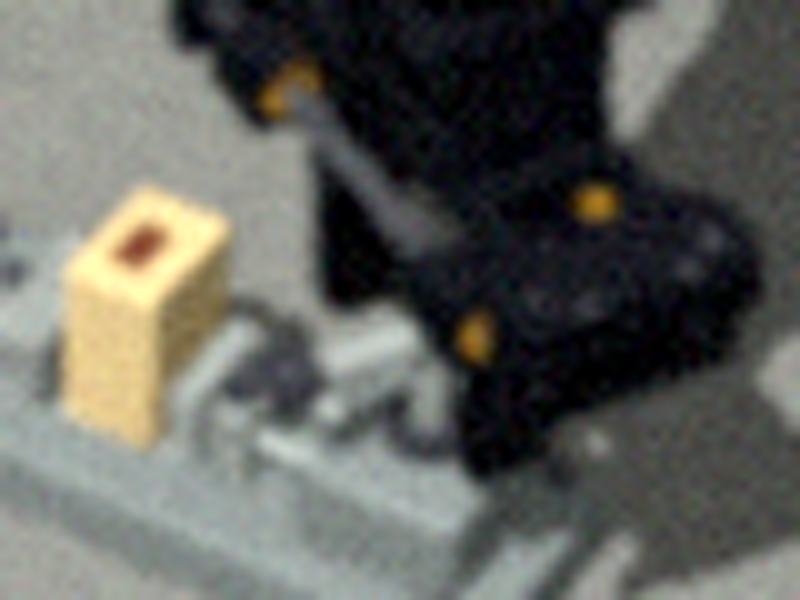

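```bash
python3 -m inch '[[0.6,[0.1,0,0],0],[0.8,[0.1,0,0],0],[1,[0.1,0,0],0],[1,[0.1,0,0],0],[1,[0.1,0,0],0],[1,[0.1,0,0],0]]' 8;python3 go.py .4994 -.079 .087 70.3
```

```text
clock: 17.75
tool_pos: [0.4995, -0.0783, 0.0873]
eef_rot: [0.818, 0.575, -0.0, 0.0]
contact_force: [-2.9, 0.7, 1.8]
opening: 0.179
now [ 0.4995 -0.0783  0.0873] yaw 70.2 q7 -0.79 t 17.75 F [-2.9  0.7  1.8] M [ 0.343  0.76  -0.015] op 0.179
shift cm [-0.07  0.01  0.03] turn -0.1
```

```bash
python3 -m inch '[[1,[0,0,0],0],[1,[0,0,0],0],[1,[0,0,0],0]]';python3 go.py .4994 -.079 .087 70.3; python3 -m inch '[[1,[-0.05,-0.1,0],0],[1,[-0.05,-0.1,0],0],[1,[-0.05,-0.1,0],0]]';python3 go.py .4994 -.079 .087 70.3
```

```text
clock: 18.05
tool_pos: [0.4975, -0.0777, 0.0871]
eef_rot: [0.818, 0.575, -0.002, -0.001]
contact_force: [-5.1, 1.8, 3.7]
opening: 0.128
now [ 0.4975 -0.0777  0.0871] yaw 70.24 q7 -0.79 t 18.05 F [-5.1  1.8  3.7] M [ 0.512  0.999 -0.067] op 0.128
shift cm [-0.06  0.22  0.01] turn -0.06
clock: 18.35
tool_pos: [0.4975, -0.0777, 0.0871]
eef_rot: [0.818, 0.575, -0.001, -0.001]
contact_force: [-4.1, 3.9, 3.7]
opening: 0.128
now [ 0.4975 -0.0777  0.0871] yaw 70.24 q7 -0.79 t 18.35 F [-4.1  3.9  3.7] M [ 0.638  0.787 -0.094] op 0.128
shift cm [-0.06  0.22  0.01] turn -0.06
```

```bash
python3 -m inch '[[1,[-0.05,-0.1,0.05],0],[1,[-0.05,-0.1,0.05],0],[1,[-0.05,-0.1,0.05],0],[1,[-0.05,-0.1,0.05],0]]' 60;python3 go.py .4994 -.079 .087 70.3
```

```text
clock: 18.75
tool_pos: [0.4975, -0.0777, 0.0872]
eef_rot: [0.818, 0.575, 0.001, -0.0]
contact_force: [-4.1, 3.2, 7.1]
opening: 0.11
now [ 0.4975 -0.0777  0.0872] yaw 70.23 q7 -0.79 t 18.75 F [-4.1  3.2  7.1] M [ 0.71   0.742 -0.114] op 0.11
shift cm [-0.06  0.22  0.02] turn -0.07
```

```bash
python3 -m inch '[[1,[0,0,0],3],[1,[0,0,0],6],[1,[0,0,0],9],[1,[0,0,0],12],[1,[0,0,0],15]]' ;python3 go.py .4994 -.079 .087 70.3
```

```text
clock: 19.25
tool_pos: [0.4978, -0.0779, 0.0872]
eef_rot: [0.886, 0.463, 0.001, 0.0]
contact_force: [-3.6, 2.4, 6.2]
opening: 0.111
now [ 0.4978 -0.0779  0.0872] yaw 55.18 q7 -0.94 t 19.25 F [-3.6  2.4  6.2] M [0.538 0.536 0.12 ] op 0.111
shift cm [-0.    0.19  0.02] turn -15.12
```

```bash
python3 -m inch '[[1,[0,0,0],5],[1,[0,0,0],10],[1,[0,0,0],15],[1,[0,0,0],20],[1,[0,0,0],25]]'|grep -v op ;python3 go.py .4994 -.079 .087 70.3;python3 -m inch '[[1,[0,0,0],5],[1,[0,0,0],10],[1,[0,0,0],15],[1,[0,0,0],20],[1,[0,0,0],25]]' >/dev/null;python3 go.py .4994 -.079 .087 70.3
```

```text
clock: 19.75
tool_pos: [0.4983, -0.0784, 0.0872]
eef_rot: [0.966, 0.259, 0.001, 0.0]
contact_force: [-2.1, 1.8, 5.4]
now [ 0.4983 -0.0784  0.0872] yaw 30.07 q7 -1.19 t 19.75 F [-2.1  1.8  5.4] M [0.422 0.384 0.104] op 0.108
shift cm [0.07 0.11 0.02] turn -40.23
now [ 0.4985 -0.0791  0.0872] yaw 5.05 q7 -1.43 t 20.25 F [-2.2 -0.1  4.8] M [0.133 0.27  0.154] op 0.113
shift cm [0.09 0.   0.02] turn -65.25
```

```bash
for k in 1; do python3 -m inch '[[1,[0,0,0],4],[1,[0,0,0],8],[1,[0,0,0],12],[1,[0,0,0],16],[1,[0,0,0],20]]' >/dev/null;python3 go.py .4994 -.079 .087 70.3;done; python3 -m inch '[[1,[0,0,0],2],[1,[0,0,0],4],[1,[0,0,0],6]]' >/dev/null;python3 go.py .4994 -.079 .087 70.3; python3 -m inch '[[1,[0,0,0],2],[1,[0,0,0],4],[1,[0,0,0],6]]' >/dev/null;python3 go.py .4994 -.079 .087 70.3; python3 -c "
from h import *
ims=viewer.snapshot('side').astype(float)
crop('side',(335,215),80,60,10,'s8.png',np.clip((ims-20)*1.8,0,255).astype(np.uint8))"
```

```text
now [ 0.4984 -0.0796  0.0872] yaw -14.94 q7 -1.62 t 20.75 F [-1.8 -0.9  4.7] M [-0.089  0.294  0.163] op 0.109
shift cm [ 0.08 -0.08  0.02] turn -85.24
now [ 0.4984 -0.0797  0.0872] yaw -20.87 q7 -1.67 t 21.05 F [-0.8 -1.6  5.8] M [-0.279  0.212  0.181] op 0.11
shift cm [ 0.07 -0.11  0.02] turn -91.17
now [ 0.4983 -0.0799  0.0872] yaw -26.88 q7 -1.73 t 21.35 F [-0.8 -1.2  6.9] M [-0.321  0.296  0.151] op 0.113
shift cm [ 0.06 -0.13  0.02] turn -97.18
```

View pics/s8.png

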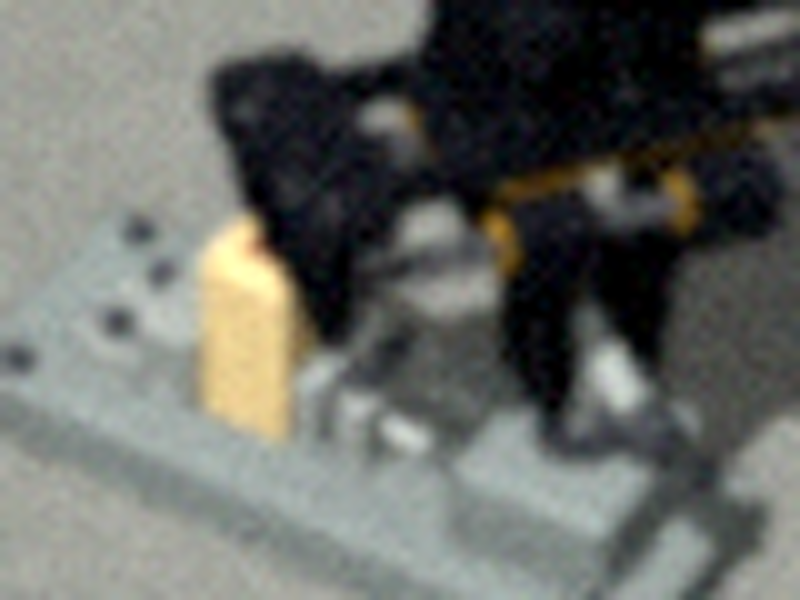

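```bash
python3 -m inch '[[1,[0,0,0],2],[1,[0,0,0],4]]' >/dev/null;python3 go.py .4994 -.079 .087 70.3|grep now; python3 -m inch '[[1,[0,0,0],2],[1,[0,0,0],4]]' >/dev/null;python3 go.py .4994 -.079 .087 70.3|grep now;python3 -m inch '[[1,[0,0,0],2],[1,[0,0,0],4]]' >/dev/null;python3 go.py .4994 -.079 .087 70.3|grep now
```

```text
now [ 0.4983 -0.08    0.0872] yaw -30.88 q7 -1.77 t 21.6 F [-1.6 -1.9  5.6] M [-0.294  0.312  0.201] op 0.109
now [ 0.4982 -0.0801  0.0872] yaw -34.89 q7 -1.8 t 21.8 F [-1.1 -2.5  5.6] M [-0.353  0.302  0.19 ] op 0.112
now [ 0.4981 -0.0802  0.0872] yaw -38.9 q7 -1.84 t 22.0 F [-0.5 -2.5  5. ] M [-0.412  0.378  0.148] op 0.113
```

```bash
python3 -m inch '[[1,[0,0,0],1],[1,[0,0,0],2]]' >/dev/null;python3 go.py .4994 -.079 .087 70.3|grep now; python3 -m inch '[[1,[0,0,0],1],[1,[0,0,0],2]]' >/dev/null;python3 go.py .4994 -.079 .087 70.3|grep now;python3 -m inch '[[1,[0,0,0],1],[1,[0,0,0],2]]' >/dev/null;python3 go.py .4994 -.079 .087 70.3|grep now;python3 -m inch '[[1,[0,0,0],1],[1,[0,0,0],2]]' >/dev/null;python3 go.py .4994 -.079 .087 70.3|grep now
```

```text
now [ 0.4981 -0.0802  0.0872] yaw -40.86 q7 -1.86 t 22.2 F [-0.7 -2.7  6.1] M [-0.314  0.352  0.211] op 0.11
now [ 0.4981 -0.0803  0.0872] yaw -42.86 q7 -1.88 t 22.4 F [-2.3 -3.   5. ] M [-0.353  0.32   0.211] op 0.114
now [ 0.498  -0.0803  0.0872] yaw -44.85 q7 -1.9 t 22.6 F [-1.3 -2.5  4.9] M [-0.421  0.319  0.201] op 0.111
now [ 0.498  -0.0803  0.0872] yaw -46.85 q7 -1.92 t 22.8 F [-2.1 -3.   6.2] M [-0.415  0.382  0.2  ] op 0.108
```

```bash
python3 -m inch '[[1,[0,0,0],1],[1,[0,0,0],2]]' >/dev/null;python3 go.py .4994 -.079 .087 70.3|grep now; python3 -m inch '[[1,[0,0,0],1],[1,[0,0,0],2]]' >/dev/null;python3 go.py .4994 -.079 .087 70.3|grep now;python3 -m inch '[[1,[0,0,0],1],[1,[0,0,0],2]]' >/dev/null;python3 go.py .4994 -.079 .087 70.3|grep now
python3 - <<'E'
from h import *
ims=np.mean([viewer.snapshot('side').astype(float) for _ in range(4)],0)
crop('side',(335,215),80,60,10,'s9.png',np.clip((ims-20)*1.8,0,255).astype(np.uint8))
for i in range(6): viewer.snapshot('side');print(r.get_state()['moment'].round(3))
E
```

```text
now [ 0.4979 -0.0804  0.0872] yaw -48.85 q7 -1.94 t 23.0 F [-2.4 -3.   7. ] M [-0.473  0.433  0.196] op 0.112
now [ 0.4979 -0.0804  0.0872] yaw -50.85 q7 -1.96 t 23.2 F [-2.1 -2.6  6.2] M [-0.44   0.403  0.276] op 0.111
now [ 0.4978 -0.0805  0.0872] yaw -52.85 q7 -1.98 t 23.4 F [-2.4 -3.5  6.2] M [-0.453  0.405  0.31 ] op 0.113
[-0.406  0.415  0.215]
[-0.479  0.45   0.214]
[-0.476  0.387  0.213]
[-0.501  0.462  0.12 ]
[-0.39   0.368  0.183]
[-0.365  0.424  0.181]
```

View pics/s9.png

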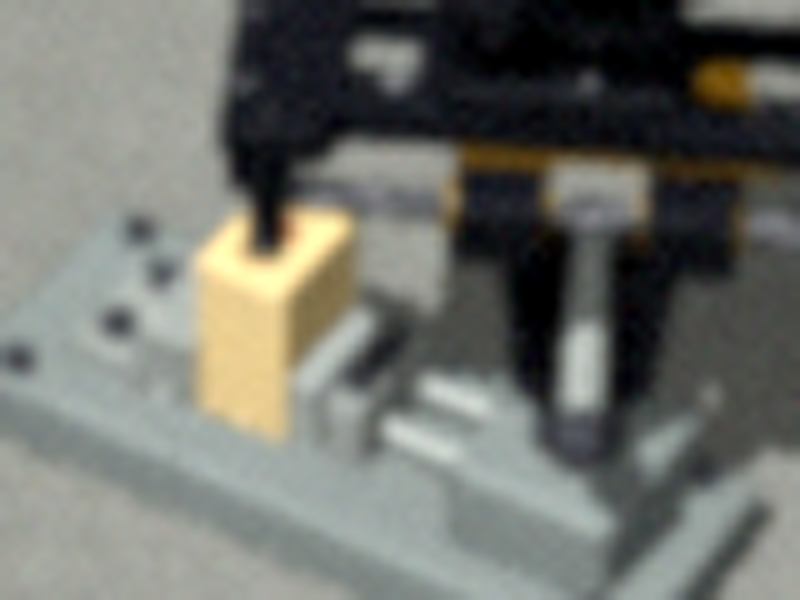

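```bash
python3 -m inch '[[1,[0,0,0],0.8]]' >/dev/null;python3 go.py .4994 -.079 .087 70.3|grep now; python3 -m inch '[[1,[0,0,0],0.8]]' >/dev/null;python3 go.py .4994 -.079 .087 70.3|grep now;python3 -m inch '[[1,[0,0,0],0.8]]' >/dev/null;python3 go.py .4994 -.079 .087 70.3|grep now;python3 -m inch '[[1,[0,0,0],0.8]]' >/dev/null;python3 go.py .4994 -.079 .087 70.3|grep now
```

```text
now [ 0.4978 -0.0804  0.0872] yaw -53.62 q7 -1.98 t 24.0 F [-2.  -2.7  5.5] M [-0.45   0.376  0.237] op 0.109
now [ 0.4978 -0.0804  0.0872] yaw -54.44 q7 -1.99 t 24.1 F [-2.1 -3.2  5.7] M [-0.498  0.367  0.325] op 0.109
now [ 0.4978 -0.0805  0.0872] yaw -55.24 q7 -2.0 t 24.2 F [-2.2 -3.4  5.9] M [-0.44   0.411  0.23 ] op 0.109
now [ 0.4978 -0.0805  0.0872] yaw -56.03 q7 -2.01 t 24.3 F [-3.  -3.9  4.9] M [-0.466  0.448  0.284] op 0.112
```

```bash
python3 -m inch '[[0.8,[0,0,0],0],[0.5,[0,0,0],0],[0.5,[0,0,0],0],[0.5,[0,0,0],0],[0.5,[0,0,0],0],[0.5,[0,0,-1],0],[0.5,[0,0,-3],0],[0.5,[0,0,-6],0],[0.5,[0,0,-9],0],[0.5,[0,0,-11],0],[0.5,[0,0,-11],0]]'; python3 go.py .5557 -.35 .2116 -56
```

```text
clock: 25.4
tool_pos: [0.499, -0.0789, 0.1997]
eef_rot: [0.883, -0.469, 0.003, -0.001]
contact_force: [1.5, -0.1, -0.5]
opening: 0.501
now [ 0.499  -0.0789  0.1997] yaw -56.0 q7 -2.08 t 25.4 F [ 1.5 -0.1 -0.5] M [ 0.076 -0.037 -0.012] op 0.501
shift cm [25.65 10.45 -1.14] turn -0.0
```

```bash
python3 -m inch '[[0.5,[3,1.2,0],-6],[0.5,[7,3,-1],-14],[0.5,[11,4.5,-1],-22],[0.5,[15,6,-1],-30],[0.5,[19,7.7,-1],-38],[0.5,[23,9.4,-1],-46],[0.5,[25.6,10.4,-1],-50],[0.5,[25.6,10.4,-1],-50]]'
python3 - <<'E'
from h import *
for n,c,w,h,f in(("top",(362,232),66,80,7),("side",(330,222),66,80,5)):
    ims=np.mean([viewer.snapshot(n).astype(float) for _ in range(4)],0);np.save(n+"9.npy",ims)
crop("top",(362,232),60,80,7,"ta.png",np.clip((np.load("top9.npy")-30)*1.8,0,255).astype(np.uint8))
crop("side",(330,222),50,80,7,"sa.png",np.clip((np.load("side9.npy")-30)*1.8,0,255).astype(np.uint8))
cv2.imwrite("pics/fa.png",np.hstack([cv2.imread("pics/ta.png"),cv2.imread("pics/sa.png")]))
cv2.imwrite("pics/full9.png",np.load("top9.npy")[:,:,::-1])
E
```

```text
clock: 26.2
tool_pos: [0.5527, -0.3547, 0.2058]
eef_rot: [0.998, -0.055, -0.0, 0.002]
contact_force: [1.5, 0.0, -0.8]
opening: 0.496[ WARN:0@15.336] global loadsave.cpp:1063 imwrite_ Unsupported depth image for selected encoder is fallbacked to CV_8U.
```

View pics/fa.png

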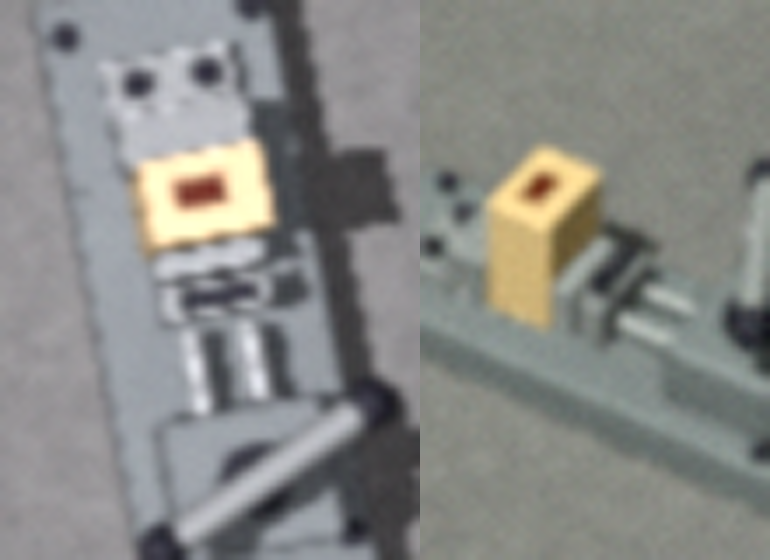

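View pics/full9.png

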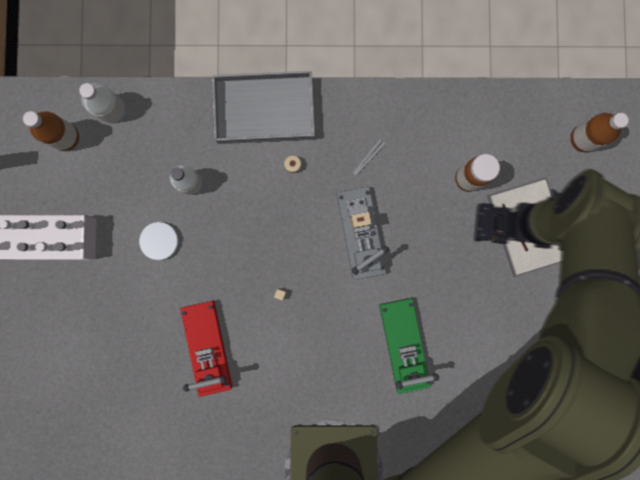

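```bash
python3 -c "
from plant import r
s=r.get_state();print(s['clock'],s['contact_force']);print(r.finish_job())"
```

```text
26.6 [-0.44779644  0.21082386 -0.83644411]
the job is handed in; nothing more can be done
None
```

The block is clamped upright in the grey vise, centred and down on the floor, and the T-handle is released. I handed the job in at about 26.6 s, with the arm well clear of everything.

- **Placing:** I set the block down, then saw in both camera views that it was about 2 mm off centre across the jaws. I regripped it, shifted it 2 mm, and set it down again with about 10 N of floor contact before letting go.
- **Clamping:** I turned the handle about 126° clockwise. Moment while turning rose from about 0.15 N m (free) to about 0.28 N m, which suggests roughly 22–29 N of clamping force.
- **Last pictures:** The block stands upright and looks held between jaw and stop. The bar sits at about −56°, matching where I released it. From the top, the other things look where they were.

**Uncertain points:**
- The moment readings scattered by about ±0.04 N m, so the clamping force is only good to several newtons.
- The camera estimates of the vise and handle disagreed by 2–3 mm. I settled this by feel at the handle and by comparing the block and jaws in the same picture.

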